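# Zero the disc grinder, back off three clicks and lock it

## Robot

A 7-joint arm with a two-finger parallel gripper is mounted at the origin on the work surface. World frame = base frame: x ahead of the robot, y to its left, z up, the work surface at z = 0. Lengths are in m, angles in degrees, forces in N, time in s.
With the tool pointing down it reaches from about 0.375 to 0.925 m from the base axis. Payload 3.1 kg.
Tool frame: the origin (TCP) lies between the finger pads; the fingertips stand 22 mm ahead of it and the grasp point (between the pads) lies 3 mm ahead of it; z points along the fingers, y is the line along which they close (so a half turn about z gives the same grasp; the last joint's range is limited). The gripper opens to 85 mm and grips with 20 to 120 N. Pads are 22 mm wide; open, the fingers measure 114 mm over their backs; the gripper's body (76 mm by 85 mm) begins 54 mm behind the grasp point. The pads swing forward as they close: fully open they stand 13 mm farther back than shut.
Start: joints at [61.375, 21.939, 2.515, 91.553, -1.026, 66.532, -2.859], TCP at [0.254, -0.598, 0.253] pointing down, gripper open.
Joint ranges: [-149.38, 149.38], [-23.57, 123.04], [-84.95, 90], [0, 143.3], [-89.99, 269.99], [3.08, 112.72], [-163.45, 163.45]. Speed limits (degrees/s): [159.86, 159.86, 180, 180, 180, 180, 180].

## Interface

Orientations are given as a 3x3 rotation matrix whose columns are the frame's x, y, z axes.
In Python, from plant import manip gives the robot as it stands. Calls block until the motion is done:
- manip.goto(position, orientation): joint-space move of the TCP to a pose.
- manip.line_to(position, frame=None, speed=0.15): straight line of the TCP; frame=None keeps the orientation; speed is the mean speed in m/s.
- manip.move_j(angles): joint-space move.
- manip.set_gripper(opening, squeeze=None): finger opening in m; squeeze is the grip in N (None keeps the last); returns when the fingers have stopped.
- manip.dwell(seconds).
- manip.ik(position, orientation): joint angles nearest the present ones, or None.
- manip.state(): the state.
- manip.snapshot(name): name is "scene" or "top" or "wrist"; returns (picture, depth): 384x512x3 uint8, red, green, blue; 384x512 float32, m along the optical axis (not along the pixel's ray), 0 where there is no reading.
- manip.calibration(name): a dict with "camera_matrix" (3x3 intrinsics, pixels), "xyz" and "attitude" of the camera in the world. Camera axes: x right, y up, looking along -z (the intrinsics and any distortion apply to the point x, -y, -z); pixel columns grow to the right and rows downward; lengths in m; the calibration is good to about 2 mm. A picture is of the moment at which its call begins: read the wrist's pose just before it. calibration takes no time and is no camera call; for the wrist camera it gives the pose at the moment of the call.
A pose or a line that the arm cannot do raises manip.MotionError and nothing moves.
- manip.finish_job(): hands the job in; it is judged then, once.
The state is a dict: "time_s": time; "qpos": joint angles; "qvel": joint speeds; "joint_torque": joint torques, N m; "tcp_pos": TCP position; "ee_rot": TCP orientation; "force": force on the tool from outside, world axes, zero at the start; "moment": the same for the moment, N m; "opening": finger opening in m; "grasp_force": force on a finger pad.
Only numpy, scipy, OpenCV 4.12 (cv2) and the standard library are available. Lean on these libraries where they do the work, as an engineer would, in place of code of your own. Each camera call takes 0.05 s, during which the arm holds its last target. There are 200 camera calls.

## Task

Set the gap of the little bench grinder for trimming spectacle temples: turn its adjusting ring clockwise (seen from above) until you feel the two grinding discs just touch, without forcing them together, then back the ring off exactly three clicks and let go of it. Then swing the red lock lever right over to its far stop to lock the setting. Leave everything else on the bench where it is.

Things in the scene. Friction and masses are not known exactly. Their poses are not given: they have to be found in the camera images.
- ring_grip (a point): Where to grip the black bar across the top of the adjusting ring, on the ring's upright axis, 170 to 174 mm above the bench. Bar 64 mm long (own x), 24 mm wide (own y), 40 mm high: top 13 mm above the point. Grip it across its 24 mm from above. Below it the aluminium ring, 76 mm across, 10 mm thick, top face 27 mm below the point. Clockwise from above closes the gap.
- ring_mark (a point): Yellow mark on the bar's top, 20 mm from the axis along the bar's own x. 18 clicks to a turn (20 degrees each, a black tick on the ring per click); ring and upper disc rise 0.5 mm per click counter-clockwise. About 0.1 N m turns it out of a click; let go near a click, it snaps into it. Starts 3 to 6 whole clicks above touching; the bar's yaw does not tell how many.
- upper_disc (a point): Centre of the underside of the reddish upper disc (72 mm across), 104 mm below ring_grip, turning and rising with the ring. Height over lower_disc is the gap, 0 at touching (a whole click). There resistance jumps from under 0.15 to 0.3 N m, then grows 2.2 N m per radian to 0.65 N m at half a click past touching; turning it further past is forcing. Let go, it springs back to the touching click.
- lower_disc (a point): Centre of the top face of the fixed reddish lower disc (72 mm across), 66 mm above the bench. Own axes are the grinder's: x from its front to its column at the back, y to its left. Bolted-down green base plate, 24 mm high: 80 mm to the front, 90 mm back, 115 mm left, 155 mm right (-y). Column and arm behind, 60 mm wide, 20 to 84 mm along +x, up to 136 mm above the bench.
- lock (a joint): Angle of the lock lever: 0 = leaning fully to the grinder's front (open), 1.0 rad = its far stop, leaning to the back (locked). It starts between 0 and 0.15 and stays where it is left; it moves with about 1 N at its tip.
- lock_tip (a point): Centre of the red ball (26 mm across) on the lock lever's end. The lever is 80 mm long; its pivot is 115 mm to the right (-y) of the ring's axis, 46 mm above the bench. At 0 the ball is 38 mm in front of the pivot (the grinder's -x) and 116 mm above the bench; at the top of its arc 126 mm; at 1.0 it is 38 mm behind the pivot.
- frame_front: Bystander: brown spectacle front, 124 x 44 mm, 6 mm thick, lying flat before the grinder. Origin at its underside's centre.
- temple_a: Bystander: brown spectacle temple, about 140 mm long, 12 mm wide, 4 mm thick, lying flat before the grinder. Origin near its middle.
- temple_b: Bystander: black spectacle temple, about 140 mm long, 4 mm thick, lying flat. Origin near its middle.
- screwdriver: Bystander: screwdriver, 150 mm long, lying flat.
- spec_case: Bystander: blue spectacle case, 62 x 160 x 42 mm. Origin at its underside's centre.
- screw_jar: Bystander: amber jar, 52 mm across, 62 mm high. Origin at its underside's centre.
- pencil_cup: Bystander: white cup, 76 mm across, 95 mm high. Origin at its underside's centre.
- loupe: Bystander: black loupe, 44 mm across, 32 mm high. Origin at its underside's centre.

How it is judged:
By the outcome, as a careful person would: the job done as asked, in the order asked, and still so for the second after the job is handed in, with the robot touching nothing.
It also fails if it takes over 72 s, if anything falls off the work surface, if the arm or the gripper's body presses on something with over 40 N, if the wrist force passes 120 N, or if a joint passes its speed limit or range.

## Working session

There is one attempt and no reset: what is moved stays moved. The work goes in short steps, each a Python script; the robot and the scene stay as the last script left them, time stands still between calls to the robot, and variables do not carry over. Pictures are saved under pics/ and viewed, at most 10 in all, crops included, and the job is handed in when it is done.

```bash
ls; mkdir -p pics
python3 - <<'E'
from plant import manip
import cv2,numpy as np
for n in("scene","top"):
    p,d=manip.snapshot(n); cv2.imwrite(f"pics/{n}0.png",p[:,:,::-1]); np.savez(f"{n}0.npz",p=p,d=d,**manip.calibration(n))
    print(n,manip.calibration(n))
s=manip.state();print(s["time_s"],s["force"],s["moment"],s["ee_rot"])
E
```

```text
pics
scene {'camera_matrix': array([[364.60099037,   0.        , 256.35657344],
       [  0.        , 364.60099037, 190.98913849],
       [  0.        ,   0.        ,   1.        ]]), 'xyz': array([ 1.2720975 , -0.07180015,  0.81159602]), 'attitude': array([[ 0.11648226, -0.68761967,  0.71666664],
       [ 0.99306855,  0.09204671, -0.07309079],
       [-0.01570814,  0.72021288,  0.69357527]])}
top {'camera_matrix': array([[433.11483961,   0.        , 252.96517928],
       [  0.        , 433.11483961, 202.9752753 ],
       [  0.        ,   0.        ,   1.        ]]), 'xyz': array([ 3.59173263e-01, -3.70273543e-04,  1.27012674e+00]), 'attitude': array([[ 0.01041438,  0.98536415, -0.17014416],
       [-0.99982774,  0.01287553,  0.01336811],
       [ 0.01536316,  0.16997563,  0.9853285 ]])}
0.1 [-0.36943875  0.31817937  0.08725942] [-0.01041243  0.02600925  0.03606767] [[ 9.20340952e-01  3.91115502e-01 -1.09388482e-03]
 [ 3.91117004e-01 -9.20338337e-01  2.19874098e-03]
 [-1.46782453e-04 -2.45142832e-03 -9.99996984e-01]]
```

View pics/scene0.png

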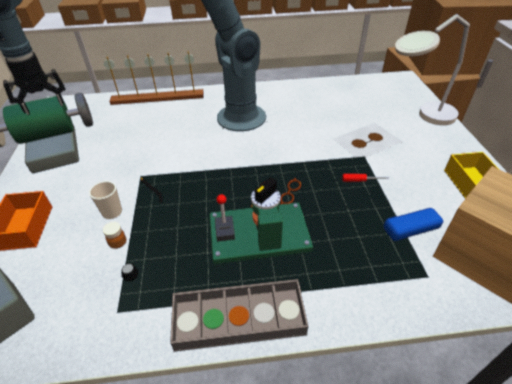

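View pics/top0.png

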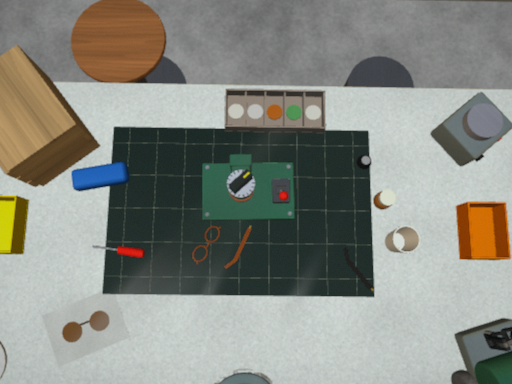

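The scene image shows the grinder with the lever ball at about (222,198) and the bar at (266,188). In the top image the ring is at about (241,184), the ball at (284,196), and the green plate spans (203..295, 162..220).

```bash
cat > h.py <<'E'
import numpy as np,cv2
def cloud(p,d,K,xyz,R):
    v,u=np.mgrid[:d.shape[0],:d.shape[1]]
    c=np.stack([(u-K[0,2])/K[0,0]*d,-(v-K[1,2])/K[1,1]*d,-d],-1)
    return c@R.T+xyz
def seg(P,p,m): return P[m]
E
python3 - <<'E'
import numpy as np,cv2
from h import *
for n in("top","scene"):
    f=np.load(n+"0.npz");p=f["p"];d=f["d"];P=cloud(p,d,f["camera_matrix"],f["xyz"],f["attitude"])
    hsv=cv2.cvtColor(p,cv2.COLOR_RGB2HSV);H,S,V=[hsv[...,i].astype(int) for i in range(3)]
    X=P; near=(abs(X[...,0]-.58)<.2)&(abs(X[...,1])<.25)&(d>0)
    red=near&((H<6)|(H>174))&(S>150)&(X[...,2]>.09)
    yel=near&(H>20)&(H<35)&(S>130)&(X[...,2]>.12)
    grn=near&(H>50)&(H<90)&(S>80)&(X[...,2]<.035)&(X[...,2]>.012)
    top=near&(X[...,2]>.172)
    ring=near&(X[...,2]>.130)&(X[...,2]<.155)
    for k,m in dict(red=red,yel=yel,grn=grn,top=top,ring=ring).items():
        q=X[m]
        if len(q)==0: print(n,k,0);continue
        print(n,k,len(q),np.median(q,0).round(4),q.mean(0).round(4),q.min(0).round(3),q.max(0).round(3),cv2.minAreaRect((q[:,:2]*1000).astype(np.float32)))
E
```

```text
top red 67 [ 0.5783 -0.0963  0.1298] [ 0.5786 -0.0962  0.1296] [ 0.569 -0.107  0.124] [ 0.59  -0.085  0.136] ((579.3139038085938, -96.30511474609375), (21.656543731689453, 22.10747718811035), 1.101497769355774)
top yel 26 [0.6208 0.0036 0.1857] [0.6205 0.0036 0.1856] [ 0.612 -0.004  0.179] [0.629 0.011 0.191] ((620.393310546875, 3.499558448791504), (7.722687721252441, 21.214744567871094), 38.20586013793945)
top grn 3719 [ 0.5955 -0.0087  0.0245] [0.6047 0.006  0.0245] [ 0.525 -0.135  0.012] [0.7   0.135 0.034] ((613.6798095703125, -1.2137603759765625), (170.38279724121094, 268.6679382324219), 1.3734474182128906)
top top 240 [0.6062 0.019  0.1848] [0.6068 0.0195 0.1846] [ 0.58  -0.009  0.172] [0.637 0.049 0.191] ((608.0899658203125, 18.76796531677246), (24.8229923248291, 64.6122817993164), 42.592384338378906)
top ring 677 [0.6303 0.0179 0.1414] [0.6307 0.0143 0.1404] [ 0.571 -0.107  0.13 ] [0.69  0.057 0.153] ((630.494140625, -25.36194610595703), (163.6909942626953, 118.5499267578125), 89.4046859741211)
scene red 73 [ 0.5842 -0.0958  0.1299] [ 0.5833 -0.096   0.1291] [ 0.569 -0.107  0
[... 248 characters left out ...]
, 4.283256530761719), (15.00403118133545, 27.263168334960938), 44.69167709350586)
scene grn 3099 [ 0.6436 -0.0209  0.0268] [0.6328 0.0011 0.0262] [ 0.524 -0.136  0.012] [0.7   0.136 0.035] ((610.7652587890625, -0.3145904541015625), (174.0599365234375, 269.7173767089844), 1.0596935749053955)
scene top 240 [0.6114 0.0188 0.1865] [0.6109 0.019  0.1846] [ 0.579 -0.009  0.172] [0.636 0.049 0.191] ((606.8472290039062, 18.596153259277344), (25.74979591369629, 65.41529846191406), 43.90518569946289)
scene ring 716 [0.6413 0.0204 0.1394] [0.644  0.0151 0.1406] [ 0.569 -0.104  0.13 ] [0.692 0.057 0.155] ((632.8609619140625, -27.246337890625), (167.37486267089844, 109.02499389648438), 82.51577758789062)
```

```bash
cat >> h.py <<'E'
def Rt(yaw):
    c,s=np.cos(np.radians(yaw)),np.sin(np.radians(yaw))
    return np.array([[-s,c,0],[c,s,0],[0,0,-1.]])
def yaw(R): return np.degrees(np.arctan2(R[1,1],R[0,1]))
E
python3 - <<'E'
from plant import manip
from h import *
P=[.607,.0187,.33]
print(manip.ik(P,Rt(43)),manip.ik(P,Rt(-137)),manip.ik([.607,.0187,.172],Rt(-90)))
manip.goto(P,Rt(43))
c=manip.calibration("wrist");p,d=manip.snapshot("wrist");np.savez("w0.npz",p=p,d=d,**c);cv2.imwrite("pics/w0.png",p[:,:,::-1])
s=manip.state();print(s["time_s"],s["qpos"],s["force"],s["moment"],s["tcp_pos"],yaw(s["ee_rot"]),c)
P=cloud(p,d,c["camera_matrix"],c["xyz"],c["attitude"])
hsv=cv2.cvtColor(p,cv2.COLOR_RGB2HSV);H,S,V=[hsv[...,i].astype(int) for i in range(3)]
near=np.linalg.norm(P[...,:2]-[.607,.0187],axis=-1)<.05
top=near&(d>0)&(P[...,2]>.178)&(P[...,2]<.195); q=P[top]
print(len(q),np.median(q,0),q.min(0),q.max(0),cv2.minAreaRect((q[:,:2]*1000).astype(np.float32)))
yel=top&(H>20)&(H<35)&(S>130);q=P[yel];print("yel",len(q),q.mean(0) if len(q) else 0)
E
```

```text
[ 24.75754583  18.04518466 -37.49120215  90.93975496  11.26370012
  74.85012305  28.67278414] [  13.49368677   15.82611288  -23.19395593   91.48000805    6.41510527
   74.01162917 -147.68327025] [  13.53804339   24.11171431  -23.66921476  100.71122351   11.21267374
   57.50160886 -104.34703489]
2.6833 [ 24.82963225  18.06424203 -37.39191493  90.94014531  11.27851686
  74.85337343  28.67212725] [-0.04915411 -0.55299958 -0.23857371] [-0.02900604  0.03015961  0.01642951] [0.60709789 0.01685464 0.32965925] 42.83680573651399 {'camera_matrix': array([[319.08757815,   0.        , 256.21762242],
       [  0.        , 319.08757815, 188.57585921],
       [  0.        ,   0.        ,   1.        ]]), 'xyz': array([0.55083832, 0.07699755, 0.45081125]), 'attitude': array([[ 0.73409133, -0.64302536, -0.21823909],
       [ 0.67904875,  0.69436575,  0.23822048],
       [-0.00164406, -0.32307057,  0.94637345]])}
1901 [0.60541216 0.01839246 0.18488789] [ 0.57825007 -0.0131377   0.17820527] [0.63541633 0.04660013 0.18766634] ((606.987548828125, 16.9748477935791), (23.666269302368164, 63.308902740478516), 42.34011459350586)
yel 221 [0.62024116 0.0017695  0.18555158]
```

View pics/w0.png

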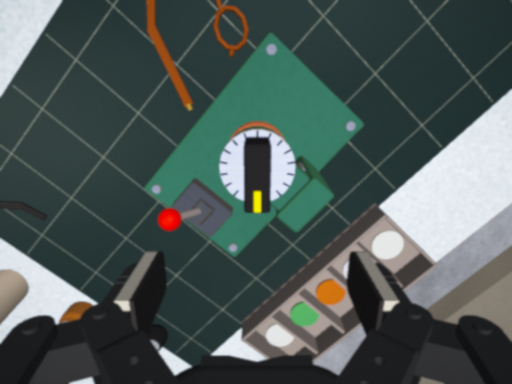

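Run:
```python
from plant import manip
from h import *
def rep(t):
    s=manip.state();print(t,round(s["time_s"],2),s["tcp_pos"].round(4) if hasattr(s["tcp_pos"],'round') else s["tcp_pos"],round(yaw(s["ee_rot"]),2),np.round(s["force"],2),np.round(s["moment"],3),round(s["opening"],4),s["grasp_force"],np.round(s["qpos"][6],1))
manip.line_to([.607,.018,.22],Rt(42.3),speed=.12);rep("a")
manip.line_to([.607,.018,.176],speed=.08);manip.dwell(.2);rep("b")
manip.set_gripper(.03,20);rep("pre")
manip.set_gripper(.0,60);manip.dwell(.2);rep("c")
print(manip.ik([.607,.018,.173],Rt(-92)))
```

```text
a 3.75 [0.6078 0.0182 0.2211] 42.3 [ 0.47 -0.09  0.75] [0.001 0.022 0.034] 0.0857 0.0 25.2
b 4.65 [0.6075 0.0182 0.1767] 42.3 [ 0.84  0.51 -0.33] [0.009 0.011 0.036] 0.0854 0.0 23.6
pre 5.22 [0.607 0.018 0.176] 42.3 [-0.29  0.76 -0.32] [ 0.001 -0.012 -0.   ] 0.0298 0.0 23.6
c 5.64 [0.6069 0.0179 0.1762] 42.3 [-1.5  -0.17  1.66] [-0.177  0.332  0.02 ] 0.0233 59.723294377326965 23.6
[   2.44857988   22.49601267   -9.83523582  101.24734262    4.48822323
   56.63583663 -101.12314078]
```

```bash
cat > turn.py <<'E'
from plant import manip
from h import *
Y0=42.3
def at(k):  # k degrees clockwise
    manip.goto([.607,.018,.176-.0005*k/20],Rt(Y0-k))
def read(n=4):
    r=[]
    for _ in range(n): manip.dwell(.03);s=manip.state();r.append(np.r_[s["moment"][2],s["force"],yaw(s["ee_rot"])-Y0,s["tcp_pos"]])
    return s["time_s"],np.mean(r,0)
E
python3 - <<'E'
from turn import *
for k in [5,10,15,20,30,40,45,50]:
    at(k);t,r=read();print(k,round(t,2),r.round(4))
    if abs(r[0])>.24: print("STOP");break
E
```

```text
5 6.03 [ 0.0146 -1.6981 -0.7134  3.0671 -4.9029  0.607   0.018   0.176 ]
10 6.41 [-9.6000e-03 -1.4895e+00 -1.2150e-01  3.5064e+00 -9.8765e+00  6.0700e-01
  1.8000e-02  1.7590e-01]
15 6.79 [ -0.0635  -1.7191  -0.4968   4.2821 -14.8702   0.607    0.018    0.1758]
20 7.17 [-4.30000e-03 -2.17120e+00 -2.97600e-01  3.98130e+00 -1.98671e+01
  6.07100e-01  1.80000e-02  1.75600e-01]
30 7.58 [ 1.26000e-02 -9.88000e-01  3.02900e-01  4.12850e+00 -2.97892e+01
  6.07200e-01  1.81000e-02  1.75400e-01]
40 7.99 [-1.50000e-03 -6.07100e-01  3.02000e-02  4.57070e+00 -3.97826e+01
  6.07300e-01  1.81000e-02  1.75100e-01]
45 8.38 [-3.20000e-03  1.32900e-01 -1.58500e-01  3.67690e+00 -4.48495e+01
  6.07300e-01  1.81000e-02  1.75000e-01]
50 8.76 [-2.32000e-02  6.53200e-01  1.43000e-02  3.82020e+00 -4.98685e+01
  6.07300e-01  1.81000e-02  1.74900e-01]
```

Run:
```python
from turn import *
for k in np.arange(52,128,2):
    at(k);t,r=read(3);print(k,round(t,2),r[[0,1,2,3,4]].round(3))
    if abs(r[0])>.22: print("STOP");break
    if k==66:break
```

```text
52 9.11 [ -0.113   0.376  -0.053   3.991 -51.944]
54 9.46 [-1.0000e-01  1.2510e+00  2.1000e-02  3.9070e+00 -5.3953e+01]
56 9.81 [ -0.084   1.303   0.841   3.518 -55.955]
58 10.16 [ -0.208   0.978   0.781   4.343 -57.966]
60 10.51 [  0.078   2.949   0.332   3.42  -59.93 ]
62 10.86 [  0.271   4.708   0.999   2.945 -61.91 ]
STOP
```

Run:
```python
from turn import *
print(read(5)[1].round(3))
for k in (63,64,65):
    at(k);t,r=read(4);print(k,round(t,2),r[:5].round(3))
    if r[0]>.5:break
```

```text
[ 2.7700e-01  4.2780e+00  1.0730e+00  2.5990e+00 -6.1939e+01  6.0700e-01
  1.8000e-02  1.7500e-01]
63 11.41 [  0.309   5.372   1.228   2.53  -62.955]
64 11.79 [  0.353   4.748   1.395   2.097 -63.948]
65 12.18 [  0.429   5.926   1.321   2.178 -64.925]
```

Run:
```python
from turn import *
for k in (60,50,40,30,20,10,0):
    at(k);t,r=read(3);print(k,round(t,2),r[:5].round(3))
manip.dwell(.3);print(read(3)[1].round(3))
manip.set_gripper(.085,20);manip.dwell(.2)
manip.line_to([.607,.018,.22],speed=.08)
manip.goto([.607,.0187,.33],Rt(43));manip.dwell(.3)
c=manip.calibration("wrist");p,d=manip.snapshot("wrist");np.savez("w1.npz",p=p,d=d,**c);cv2.imwrite("pics/w1.png",p[:,:,::-1])
pt,dt=manip.snapshot("top");np.savez("top1.npz",p=pt,d=dt,**manip.calibration("top"))
P=cloud(p,d,c["camera_matrix"],c["xyz"],c["attitude"])
near=np.linalg.norm(P[...,:2]-[.607,.018],axis=-1)<.05
hsv=cv2.cvtColor(p,cv2.COLOR_RGB2HSV);H,S,V=[hsv[...,i].astype(int) for i in range(3)]
top=near&(d>0)&(P[...,2]>.178)&(P[...,2]<.195); q=P[top]
print(manip.state()["time_s"],np.median(q,0),cv2.minAreaRect((q[:,:2]*1000).astype(np.float32)))
q=P[top&(H>20)&(H<35)&(S>130)];print("yel",q.mean(0))
q=P[(d>0)&((H<6)|(H>174))&(S>150)&(P[...,2]>.09)];print("ball",len(q),q.mean(0),q.min(0),q.max(0))
```

```text
60 12.53 [  0.115   5.183   0.471   2.978 -60.137]
50 12.9 [ 1.7000e-02  4.2540e+00  6.1300e-01  3.1970e+00 -5.0248e+01]
40 13.28 [  0.069   4.507   1.068   3.613 -40.24 ]
30 13.65 [ -0.042   3.467   0.97    4.506 -30.262]
20 14.03 [  0.099   3.648   0.598   4.868 -20.143]
10 14.4 [  0.024   3.676   1.093   4.888 -10.156]
0 14.78 [ 0.097  3.26   0.571  5.508 -0.143]
[ 0.08   3.082  0.397  5.627 -0.14   0.607  0.018  0.176]
17.6167 [0.60546051 0.01883567 0.18481195] ((607.0134887695312, 16.821504592895508), (24.08083152770996, 63.67750549316406), 42.63542175292969)
yel [0.62049838 0.00194519 0.18544667]
ball 411 [ 0.57901404 -0.09517813  0.12866879] [ 0.56687767 -0.10884193  0.11846126] [ 0.59210172 -0.0860623   0.13448658]
```

View pics/w1.png

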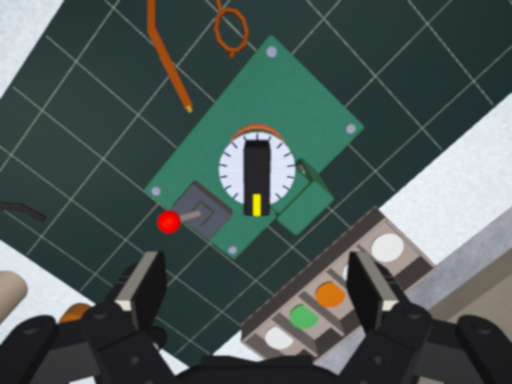

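Run:
```python
from turn import *
manip.set_gripper(0,20)
manip.goto([.515,-.096,.25],Rt(90));manip.line_to([.515,-.096,.126],speed=.1);manip.dwell(.2)
print(read()[1].round(3)); b=read()[1][1]
manip.line_to([.545,-.096,.126],speed=.05);manip.line_to([.605,-.096,.126],speed=.04)
t,r=read();print(t,r.round(3))
for x in np.arange(.607,.640,.002):
    manip.line_to([x,-.0955,.126],speed=.03);t,r=read(3);print(round(x,3),round(t,2),r[1:4].round(2),r[5].round(4))
    if r[1]-b<-7:break
```

```text
[ 9.0000e-03 -2.6300e-01 -2.1100e-01  9.0000e-02  4.7696e+01  5.1500e-01
 -9.6000e-02  1.2600e-01]
23.75 [-2.0000e-02  1.1400e-01  2.6200e-01  3.6600e-01  4.7689e+01  6.0500e-01
 -9.6000e-02  1.2600e-01]
0.607 24.1 [-0.1  -0.38  0.49] 0.607
0.609 24.45 [-0.45  0.14 -0.63] 0.6091
0.611 24.8 [-0.01  0.03 -0.27] 0.6111
0.613 25.15 [-0.47 -0.49 -0.42] 0.6131
0.615 25.5 [-0.51 -0.15  0.09] 0.6152
0.617 25.85 [-0.55 -0.07  0.07] 0.6172
0.619 26.2 [-0.68 -0.06 -0.68] 0.6191
0.621 26.55 [-0.99 -0.22 -0.28] 0.6211
0.623 26.9 [-0.57  0.1  -0.97] 0.6231
0.625 27.25 [-1.43  0.44 -0.48] 0.6248
0.627 27.6 [-5.3  -0.07  2.33] 0.6251
0.629 27.95 [-9.72 -0.    5.71] 0.6253
```

Run:
```python
from turn import *
manip.line_to([.60,-.0955,.126],speed=.05);manip.line_to([.56,-.0955,.126],speed=.1)
manip.line_to([.53,-.0955,.25],speed=.12)
manip.goto([.52,.0,.33],Rt(43));manip.goto([.30,-.40,.35],Rt(0));manip.dwell(.3)
t,_=read();p,d=manip.snapshot("top");c=manip.calibration("top")
P=cloud(p,d,c["camera_matrix"],c["xyz"],c["attitude"])
hsv=cv2.cvtColor(p,cv2.COLOR_RGB2HSV);H,S,V=[hsv[...,i].astype(int) for i in range(3)]
near=(abs(P[...,0]-.6)<.12)&(abs(P[...,1])<.2)
q=P[near&((H<6)|(H>174))&(S>150)&(P[...,2]>.09)];print(t,"ball",len(q),q.mean(0))
q=P[near&(P[...,2]>.172)];print(cv2.minAreaRect((q[:,:2]*1000).astype(np.float32)))
q=P[near&(H>20)&(H<35)&(S>130)&(P[...,2]>.12)];print("yel",q.mean(0))
cv2.imwrite("pics/top2.png",p[:,:,::-1])
```

```text
33.4417 ball 63 [ 0.64656584 -0.09421489  0.12592423]
((607.8903198242188, 19.58727264404297), (24.912073135375977, 63.51316833496094), 41.912567138671875)
yel [0.62041106 0.00358275 0.18584886]
```

View pics/top2.png

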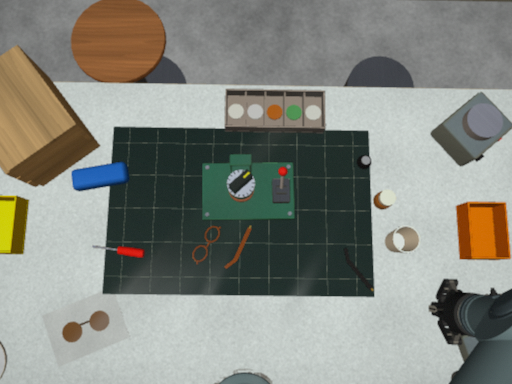

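The ball is now at (283,171), fully back. The bar at (241,184) hasn't changed, and neither have the other items.

Run:
```python
from plant import manip
print(manip.state()["force"]);print(manip.finish_job())
```

```text
[-0.24939961  0.3370991  -0.0441817 ]
the job is handed in; nothing more can be done
None
```

I turned the ring clockwise until the discs just touched (three clicks down, peak about 0.43 N m), backed it off three clicks and released it, then pushed the lock lever to its far stop; nothing else moved in the final overhead picture, and the job is handed in.

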